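# Build the disc-spring stack of a rectifier clamp

## Robot

A 6-joint arm with a two-finger parallel gripper is mounted at the origin on the work surface. World frame = base frame: x ahead of the robot, y to its left, z up, the work surface at z = 0. Lengths are in m, angles in rad, forces in N, time in s.
With the tool pointing down it reaches from about 0.4 to 0.825 m from the base axis. Payload 7 kg.
Tool frame: the origin (TCP) lies on the centre line of the jaws, within the pads' length; the fingertips stand 25 mm ahead of it and the grasp point (between the pads) lies 6 mm ahead of it; z points along the fingers, y is the direction in which the jaws open and shut (so a half turn about z gives the same grasp; the last joint's range is limited). The gripper opens to 88 mm and grips with 3 to 60 N. Pads are 19 mm wide; open, the fingers measure 130 mm over their backs; the gripper's body (78 mm by 193 mm) begins 47 mm behind the grasp point.
Start: joints at [1.626, 0.359, 0.012, 0, -1.224, -0.288], TCP at [0.156, 0.657, 0.252] pointing down, gripper open.
Joint ranges: [-3.07, 3.07], [-1.43, 2.12], [-1.02, 1.25], [-3.03, 1.67], [-3.05, -0], [-3.03, 3.03]. Speed limits (rad/s): [2.39, 2.39, 3.01, 3.14, 3.14, 3.14].

## Interface

Orientations are given as [roll, pitch, yaw] about the fixed x, y, z axes, in that order (R = Rz(yaw) Ry(pitch) Rx(roll)).
In Python, from station import * gives the robot as it stands. The module is installed in compiled form; this text tells all that it offers.
- The arm moves only by the tool step_arm, never from a script. Its argument "commands" is text: rows parted by semicolons, each of 6 numbers parted by spaces: the shift along the tool's x, y, z in mm, then the turn, a rotation vector about the tool's x, y, z in rad. A call has 1 to 8 rows; each row shifts and turns the commanded pose from where the row before left it, along the tool's axes as they then stand; what a row does not reach is not made up. A row lasts 1/8 s, in which the tool goes at most 62.5 mm and 10.7 degrees, less where a joint would pass 70% of its speed; a pose out of reach is approached as far as the arm can. A call is refused whole if a number of a shift passes 62.5 or a number of a turn 0.188, either way. A call with a gripper value outside its range is refused whole. "jaw" is the finger opening in mm, from 0 to 87.6, set as the call begins (left out, the last holds). The fingers move at their own pace and stop on an object; "grip_force" is the grip in N (left out, the last holds). Time passes only in rows, so rows that do not move let the fingers close. It gives the time, the measured TCP pose, the force and the opening at its end, in the units of the state.
- get_state(): the state, without advancing time (a new reading comes with each control period).
- grab_frame(name): name is "scene" or "top" or "wrist"; returns a dict with "frame" (400x640x3 uint8, red, green, blue), "fovy" (degrees; the focal length in pixels is half the picture's height over the tangent of half this angle, whatever the lens; pixels are square), "cx", "cy" (the principal point, pixels), "rvec" (rotation vector, rad) and "tvec" (3), from world to camera coordinates, as OpenCV has them; the wrist camera has in their place "tool_from_camera" (4x4, takes a point from camera to tool coordinates, whose origin is the TCP and whose axes are the flange's). Camera axes: x right, y down, z forward; pixel columns grow to the right and rows downward; lengths in m; the calibration is good to about 2 mm. The wrist camera is an equidistant fisheye: a pixel r from the principal point sees the ray r / f radians off the axis. A picture is of the moment at which its call begins: read the wrist's pose just before it. There is no depth.
- job_done(): hands the job in, once; it reports no verdict.
Trained networks look in a picture, given as the dict that the camera call returned (one of the last four; its "shot" number tells which), for a name from the list of things; names that differ only in an ending like _2 or _b are one class to them, and where a whole thing is asked for, a point or a joint stands for the part that bears it (a point fixed in the world has none). Each returns a list of dicts, best first, with "conf" (0 to 1); they miss things now and then, are a little off and sometimes report something else, mostly with a low value. They report only what shows in the picture. A call takes as long as a camera call. They do not tell look-alikes from the thing itself.
- recognise(picture, name): "pixel" ([column, row] in pixels, amid what is visible of it).
The state is a dict: "t": time; "q": joint angles; "qd": joint speeds; "joint_efforts": joint torques, N m; "eef_pos": TCP position; "ee_rot": TCP orientation; "force": force on the tool from outside, world axes, zero at the start; "moment": the same for the moment, N m; "width": finger opening in m.
Only numpy, scipy, OpenCV 4.12 (cv2) and the standard library are available. Lean on these libraries where they do the work, as an engineer would, in place of code of your own. Each camera call takes 0.05 s, during which the arm holds its last target.

## Task

Finish the spring stack on the rectifier clamp: one conical spring washer already sits over its brass stud with the blue crown up. From the green board take the large conical washer that lies with its bare hollow side up and lower it over the stud, then on top of it the large one that lies blue crown up, each the way up it lies now, so that the faces alternate. Set both down flat and let go of them without dropping them; the flat copper washer and the small cone do not belong in the stack.

Things in the scene. Friction and masses are not known exactly. Their poses are not given: they have to be found in the camera images.
- stack_top (a point): Point on the stud's axis at the top face of the washer already fitted, 52 mm above the bench; z up. Brass stud 16 mm across, straight to 34 mm above this point, tapering to 4 mm at 46 mm above. Fixed clamp below: finned aluminium block 90 x 90 x 28 mm (sides along the point's x, y), black disc 60 x 12 mm, fixed first washer 54 mm across, 12 mm high. Clamp and board may swap sides.
- board: Fixed green board 210 x 210 x 12 mm lying on the bench; origin: centre of its underside, x and y along its sides. Four round black rubber rests (48 mm across, 14 mm high, tops 26 mm above the bench) at x, y = +-52.5 mm each carry a washer, in random order: the two wanted ones, a flat copper one (54 x 5 mm) and a small blue cone (38 x 9 mm).
- washer_hollow_up: Large loose rigid conical washer lying hollow side up: bare steel dish from above, blue underneath. 54 mm outside, 28 mm hole, 12 mm high, about 70 g; its 7 mm thick outer rim is 5 to 12 mm above the underside. Origin: centre of the underside (plane of its lower, inner edge), z up. Goes on first; seated, its origin is at stack_top.
- washer_crown_up: Large loose rigid conical washer lying crown up: blue cone from above, bare steel underneath. 54 mm outside, 28 mm hole, 12 mm high, about 70 g; its 7 mm thick outer rim is 0 to 7 mm above the underside. Origin: centre of the underside (plane of its lower, outer edge), z up. Goes on second; seated, its origin is 12 mm above stack_top.
Not all that is in view belongs to the job. Leave any brown or red look-alike of the washer_hollow_up alone.

How it is judged:
On the way:
1. the hollow-up washer sits on the fitted washer, over the stud, flat and released (horizontal distance between washer_hollow_up and stack_top below 0.012 m and z of washer_hollow_up in the frame of stack_top between -0.004 and 0.004 m and angle between washer_hollow_up's own z axis and vertical below 0.175 rad and contact force between washer_hollow_up and the fingers below 0.1 N and linear speed of washer_hollow_up below 0.03 m/s), for 0.2 s.
At the end, for the whole second after the job is handed in: Hollow-up washer on the fitted one (underside within 4 mm of stack_top), crown-up washer on top of it (within 4 mm of 12 mm above stack_top); both within 12 mm of the stud axis, same way up as at the start, level within 10 degrees, at rest, not touched by the fingers (all of step 1 and horizontal distance between washer_crown_up and stack_top below 0.012 m and z of washer_crown_up in the frame of stack_top between 0.008 and 0.016 m and angle between washer_crown_up's own z axis and vertical below 0.175 rad and contact force between washer_crown_up and the fingers below 0.1 N and linear speed of washer_crown_up below 0.03 m/s).
It fails at once if a large conical washer is dropped (let fall more than about 30 mm) ((linear speed of washer_hollow_up above 0.8 m/s and contact force between washer_hollow_up and the fingers below 0.1 N) or (linear speed of washer_crown_up above 0.8 m/s and contact force between washer_crown_up and the fingers below 0.1 N)).
It also fails if it takes over 64 s, if anything falls off the work surface, if the arm or the gripper's body presses on something with over 40 N, if the wrist force passes 120 N, or if a joint passes its speed limit or range.

## Working session

There is one attempt and no reset: what is moved stays moved. The work goes in short steps, Python scripts to look and compute and a tool call to move; the robot and the scene stay as the last step left them, time stands still between calls to the robot, and variables do not carry over. Pictures are saved under pics/ and viewed, and the job is handed in when it is done.

Besides the shell and the picture viewer there is one more tool, called after "Emit:" as name(argument=value, ...) on one line, values as JSON. step_arm: Moves the arm, as the interface text tells. Its arguments: {"type":"object","properties":{"commands":{"type":"string"},"jaw":{"type":"number"},"grip_force":{"type":"number"}},"required":["commands"]}

```bash
mkdir -p pics; cat > h.py <<'E'
from station import *
import numpy as np, cv2, pickle
def save(n,d):
    cv2.imwrite('pics/%s.png'%n, cv2.cvtColor(d['frame'],cv2.COLOR_RGB2BGR)); pickle.dump(dict(d),open('pics/%s.pkl'%n,'wb'))
def K(d):
    f=200/np.tan(np.radians(d['fovy'])/2); return np.array([[f,0,d['cx']],[0,f,d['cy']],[0,0,1]])
def back(d,px,z):
    R=cv2.Rodrigues(np.array(d['rvec'],float))[0]; t=np.array(d['tvec'],float).reshape(3)
    r=R.T@np.linalg.inv(K(d))@np.array([px[0],px[1],1.]); c=-R.T@t
    return c+r*(z-c[2])/r[2]
def proj(d,P):
    return cv2.projectPoints(np.array(P,float).reshape(-1,1,3),np.array(d['rvec'],float),np.array(d['tvec'],float),K(d),None)[0].reshape(-1,2)
E
python3 - <<'E'
from h import *
s=get_state();print(s)
for n in ['scene','top','wrist']:
    d=grab_frame(n);save(n+'0',d);print({k:v for k,v in d.items() if k!='frame'})
    for m in ['stack_top','board','washer_hollow_up','washer_crown_up']:
        try: print(m,[(np.round(r['pixel'],1),round(r['conf'],2)) for r in recognise(d,m)])
        except Exception as e: print(m,e)
E
```

```text
{'t': 0.0, 'q': array([ 1.62610079e+00,  3.59433474e-01,  1.10576801e-02, -3.89616380e-04,
       -1.22406732e+00, -2.88091845e-01]), 'qd': array([ 0.000724  ,  0.00104844, -0.00062033, -0.00120467,  0.00144879,
       -0.00020161]), 'joint_efforts': array([ 2.11029233e-03, -5.82720172e+01,  2.93057656e+01,  6.99679077e+00,
        7.02322679e-03, -1.52330790e-04]), 'eef_pos': array([0.15562747, 0.65635911, 0.25058488]), 'ee_rot': array([ 3.13990966e+00, -1.16777849e-04, -2.32919988e-01]), 'force': array([ 0.33284281, -1.16998288,  0.189926  ]), 'moment': array([-0.00583802,  0.03673418,  0.01042775]), 'width': 0.08793782616241862}
{'fovy': 47.06697182265063, 'cx': 317.772476590488, 'cy': 197.88514370400344, 'rvec': array([ 1.65183785,  1.58990346, -0.88990798]), 'tvec': array([ 0.01023958, -0.20517913,  1.31091498]), 'shot': 1}
stack_top []
board [(array([223.8, 252.4]), 0.67)]
washer_hollow_up [(array([321.8, 223.2]), 0.93), (array([205.3, 212.1]), 0.72), (array([270.2, 188.8]), 0.49)]
washer_crown_up [(array([207.6, 213. ]), 0.76)]
{'fovy': 44.90449536307036, 'cx': 327.83189166203
[... 203 characters left out ...]
rray([416.3, 201.5]), 0.83)]
washer_hollow_up [(array([376.9, 280.8]), 0.96), (array([381.1, 209.4]), 0.94), (array([328.6, 209. ]), 0.64)]
washer_crown_up [(array([428.1, 226. ]), 0.56)]
{'fovy': 65.70646984690485, 'cx': 324.48133629905226, 'cy': 200.1136636364902, 'tool_from_camera': array([[-4.40982206e-04, -9.54756558e-01, -2.97388164e-01,
         8.13343088e-02],
       [ 9.99998834e-01, -8.55823580e-04,  1.26474934e-03,
        -5.81150386e-04],
       [-1.46203953e-03, -2.97387259e-01,  9.54755822e-01,
        -1.32871373e-01],
       [ 0.00000000e+00,  0.00000000e+00,  0.00000000e+00,
         1.00000000e+00]]), 'shot': 3}
stack_top []
board []
washer_hollow_up []
washer_crown_up []
```

View pics/scene0.png

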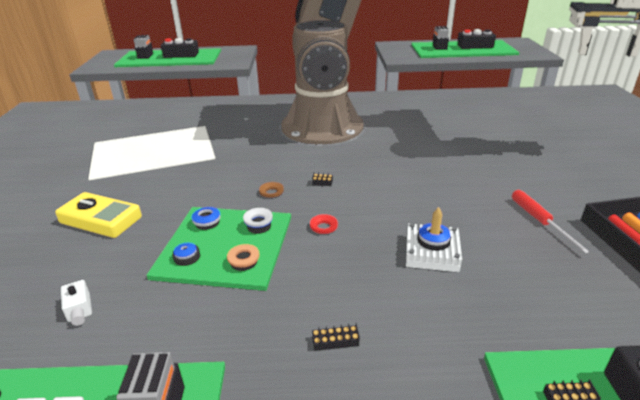

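View pics/top0.png

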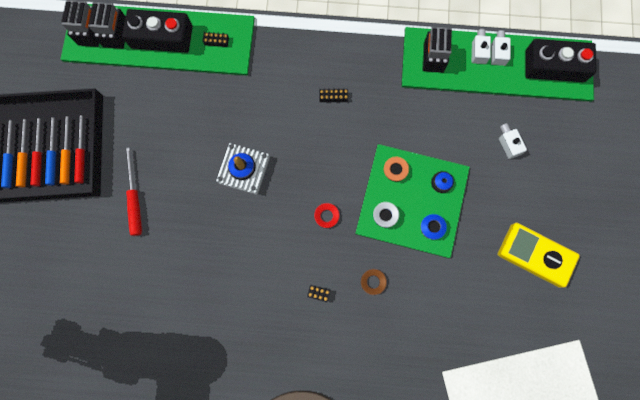

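View pics/wrist0.png

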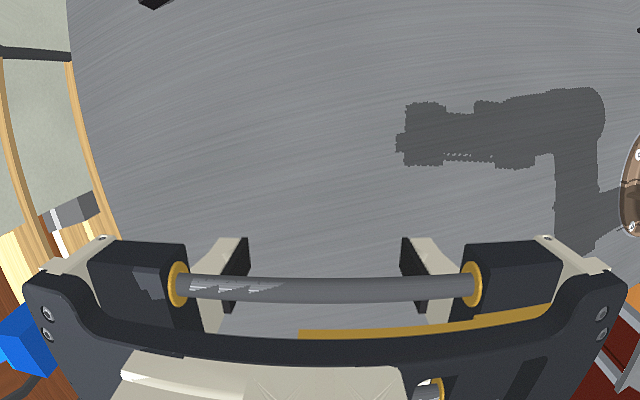

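The top view shows the hollow-up (white) washer at (386,215), the large blue crown at (433,227), the small cone at (443,181), the copper one at (397,168) and the clamp at (243,168). The red (327,215) and brown (374,282) rings are decoys.

```bash
cat > m.py <<'E'
from h import *
from scipy.optimize import least_squares
D={n:pickle.load(open('pics/%s0.pkl'%n,'rb')) for n in ['scene','top']}
def cnt(mask):
    c,_=cv2.findContours(mask.astype(np.uint8),cv2.RETR_EXTERNAL,cv2.CHAIN_APPROX_NONE); return sorted(c,key=cv2.contourArea)[::-1]
seeds={'scene':dict(board=(223,250),hollow=(258,215),crown=(207,213),fit=(434,236)),'top':dict(board=(416,201),hollow=(386,204),crown=(426,222),fit=(240,170))}
for n,d in D.items():
    hsv=cv2.cvtColor(d['frame'],cv2.COLOR_RGB2HSV); h,s,v=cv2.split(hsv)
    g=(h>45)&(h<80)&(s>120)
    for c in cnt(g)[:4]:
        hull=cv2.convexHull(c); x,y,w,hh=cv2.boundingRect(c)
        if (n=='top' and y>120) or (n=='scene' and 150<y<250):
            q=cv2.approxPolyDP(hull,5,True).reshape(-1,2)
            P=np.array([back(d,p,.012)[:2] for p in q]); print(n,'board',q.tolist(),P.round(4).tolist(),'cen',P.mean(0).round(4), np.linalg.norm(P-np.roll(P,1,0),axis=1).round(3))
    b=(h>100)&(h<130)&(s>120)
    for c in cnt(b)[:6]:
        if cv2.contourArea(c)<60: continue
        e=cv2.fitEllipse(c); print(n,'blue',np.round(e[0],1),np.round(e[1],1),'z.031',back(d,e[0],.031).round(4),'z.045',back(d,e[0],.045).round(4))
    w=(s<50)&(v>120)
    for c in cnt(w)[:12]:
        if cv2.contourArea(c)<60: continue
        e=cv2.fitEllipse(c); print(n,'white',np.round(e[0],1),np.round(e[1],1),'z.038',back(d,e[0],.038).round(4))
    x0,y0,x1,y1=(150,170,480,290) if n=='scene' else (205,130,485,270)
    im=cv2.resize(cv2.cvtColor(d['frame'][y0:y1,x0:x1],cv2.COLOR_RGB2BGR),None,fx=2.4,fy=2.4,interpolation=cv2.INTER_CUBIC)
    cv2.imwrite('pics/crop_%s.png'%n,im)
E
python3 m.py
```

```text
scene board [[147, 275], [192, 208], [290, 215], [266, 289]] [[0.6186, -0.3167], [0.4174, -0.2813], [0.4548, -0.0772], [0.6625, -0.1109]] cen [ 0.5383 -0.1965] [0.21  0.204 0.207 0.21 ]
scene blue [205.5 214.6] [14.6 27.4] z.031 [ 0.4708 -0.2408  0.031 ] z.045 [ 0.4912 -0.235   0.045 ]
scene blue [434.4 232.4] [17.2 28.8] z.031 [0.5526 0.1879 0.031 ] z.045 [0.5707 0.182  0.045 ]
scene blue [184.5 249.4] [12.  22.8] z.031 [ 0.5766 -0.2586  0.031 ] z.045 [ 0.594  -0.2523  0.045 ]
scene white [337.6 224.5] [346.9 763.8] z.038 [0.528 0.014 0.038]
scene white [168.9  59.1] [ 23.2 228.7] z.038 [-0.5903 -0.5724  0.038 ]
scene white [320.9  87.3] [18.7 48.7] z.038 [-0.2156  0.0061  0.038 ]
scene white [448.4  22.2] [20.7 38.3] z.038 [-1.0667  0.6412  0.038 ]
scene white [176.8  24. ] [ 6.8 57.6] z.038 [-1.209  -0.6853  0.038 ]
scene white [628.8   3.8] [ 8.4 28.8] z.038 [-1.3656  1.685   0.038 ]
scene white [141.1  41.4] [ 8.9 15.6] z.038 [-0.8804 -0.7657  0.038 ]
top board [[378, 144], [469, 167], [450, 257], [355, 233]] [[0.6542, -0.1168], [0.617, -0.322], [0.4136, -0.2859], [0.4489, -0.07
[... 640 characters left out ...]
] z.038 [ 0.1898 -0.4572  0.038 ]
top white [305.5  23. ] [ 12.  505.1] z.038 [0.9248 0.0703 0.038 ]
top white [242.  168.2] [46.8 49.9] z.038 [0.567  0.1764 0.038 ]
top white [536.9  47.2] [ 30.2 205.3] z.038 [ 0.9057 -0.463   0.038 ]
top white [44.2  4.8] [10.3 96. ] z.038 [0.9228 0.6837 0.038 ]
top white [511.5 141.6] [22.1 35.1] z.038 [ 0.6743 -0.4064  0.038 ]
top white [523.3 245. ] [22.2 30.4] z.038 [ 0.4483 -0.4323  0.038 ]
top white [385.7 214.3] [24.  24.8] z.038 [ 0.4906 -0.1405  0.038 ]
top white [566.   53.4] [13.4 14.2] z.038 [ 0.8957 -0.5292  0.038 ]
top white [152.2  22.5] [12.1 13.4] z.038 [0.8977 0.4247 0.038 ]
top white [128.7 165.7] [ 2.9 44.7] z.038 [0.5527 0.4229 0.038 ]
```

```bash
python3 - <<'E'
import cv2
s=cv2.imread('pics/scene0.png');t=cv2.imread('pics/top0.png')
a=cv2.resize(s[185:285,390:480],None,fx=4,fy=4,interpolation=cv2.INTER_CUBIC)
b=cv2.resize(t[130:230,200:290],None,fx=4,fy=4,interpolation=cv2.INTER_CUBIC)
cv2.imwrite('pics/clamp.png',cv2.hconcat([a,b]))
E
```

```text
(no output)
```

View pics/clamp.png

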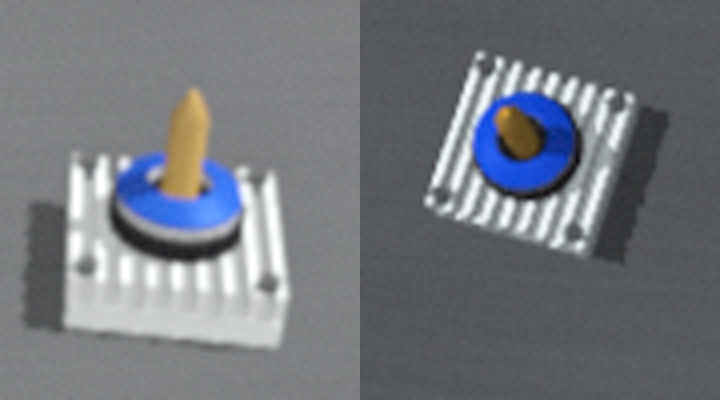

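Crown centre is about (0.473,-0.243), the hollow one (0.491,-0.140) and the stack about (0.571,0.179). The board fit agrees. Next I'll move near the clamp and look through the wrist camera.

```bash
cat >> h.py <<'E'
from scipy.spatial.transform import Rotation as Ro
def to(target,yaw=None):
    s=get_state(); R=Ro.from_euler('xyz',s['ee_rot']).as_matrix()
    d=R.T@(np.array(target)-s['eef_pos'])*1000
    e=(Ro.from_euler('xyz',s['ee_rot']).inv()*Ro.from_euler('xyz',[np.pi,0,s['ee_rot'][2] if yaw is None else yaw])).as_rotvec()
    n=np.abs(np.linalg.norm(d))/60
    print('t',s['t'],'pos',s['eef_pos'].round(4),'rpy',s['ee_rot'].round(4),'w',s['width'],'F',s['force'].round(1)); print('shift',d.round(1),'rows',n,'turn',e.round(3))
def wproj(d,P,s):
    R=Ro.from_euler('xyz',s['ee_rot']).as_matrix(); p=(np.array(P,float)-s['eef_pos'])@R
    T=np.array(d['tool_from_camera']); c=(p-T[:3,3])@T[:3,:3]
    f=K(d)[0,0]; r=np.hypot(c[:,0],c[:,1]); th=np.arctan2(r,c[:,2]); k=f*th/np.maximum(r,1e-9)
    return np.c_[d['cx']+k*c[:,0],d['cy']+k*c[:,1]]
def wback(d,px,z,s):
    f=K(d)[0,0]; u=np.array([px[0]-d['cx'],px[1]-d['cy']]); r=np.linalg.norm(u); th=r/f
    v=np.array([*(u/r*np.sin(th)),np.cos(th)]); T=np.array(d['tool_from_camera']); R=Ro.from_euler('xyz',s['ee_rot']).as_matrix()
    o=R@T[:3,3]+s['eef_pos']; w=R@T[:3,:3]@v; return o+w*(z-o[2])/w[2]
E
python3 -c "
from h import *
to([.535,.19,.25])
D=pickle.load(open('pics/top0.pkl','rb'));S=pickle.load(open('pics/scene0.pkl','rb'))
print(back(D,(237,157.5),.096),back(S,(390+192/4,185+90/4),.097))"
```

```text
t 0.75 pos [0.1557 0.6568 0.2516] rpy [-3.1415  0.     -0.2328] w 0.0875909402519107 F [ 1.   0.2 -0.1]
shift [476.7 366.7   1.6] rows 10.024015271529306 turn [-0.  0. -0.]
[0.57363311 0.17729842 0.096     ] [0.56919894 0.18260631 0.097     ]
```

Emit:
step_arm(commands="40 31 0 0 0 0;40 31 0 0 0 0;40 31 0 0 0 0;40 31 0 0 0 0;40 31 0 0 0 0;40 31 0 0 0 0;40 31 0 0 0 0;40 31 0 0 0 0", jaw=76)

```text
t: 1.75
eef_pos: [0.4107, 0.3403, 0.2519]
ee_rot: [-3.141, -0.0, -0.233]
force: [0.0, -0.1, -0.6]
width: 0.0761
```

Emit:
step_arm(commands="40 30 0 0 0 0;40 30 0 0 0 0;40 30 0 0 0 0;36 28 0 0 0 0;0 0 0 0 0 0;0 0 0 0 0 0")

```text
t: 2.5
eef_pos: [0.5344, 0.1907, 0.2515]
ee_rot: [-3.142, 0.0, -0.234]
force: [0.6, -0.0, -1.0]
width: 0.0756
```

```bash
python3 - <<'E'
from h import *
s=get_state();d=grab_frame('wrist');save('w1',d);pickle.dump(s,open('pics/w1s.pkl','wb'))
print(s['t'],s['eef_pos'],s['ee_rot'],s['q'])
print(wproj(d,[[.571,.18,.098],[.571,.18,.052]],s))
E
```

```text
2.5 [0.53442689 0.19069544 0.25153688] [-3.14151408e+00  9.75248037e-05 -2.33723215e-01] [ 6.87464065e-01  1.82714472e-01 -2.29611978e-01 -1.36640692e-04
 -1.15846630e+00  6.49663801e-01]
[[326.7657095  153.02758685]
 [326.39842223 146.67521809]]
```

View pics/w1.png

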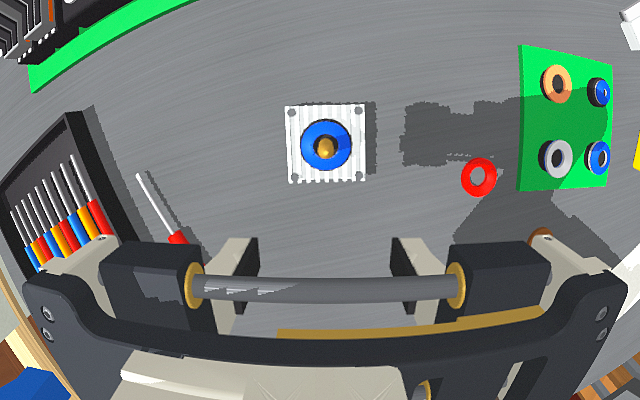

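The wrist view shows the clamp with the stud tip near (325,150), and the board's white ring near (556,158).

```bash
python3 - <<'E'
from h import *
s=pickle.load(open('pics/w1s.pkl','rb'));d=pickle.load(open('pics/w1.pkl','rb'))
h,S,v=cv2.split(cv2.cvtColor(d['frame'],cv2.COLOR_RGB2HSV))
def f(mask,z):
    c,_=cv2.findContours(mask.astype(np.uint8),cv2.RETR_EXTERNAL,cv2.CHAIN_APPROX_NONE)
    for k in c:
        if 100<cv2.contourArea(k)<4000:
            x,y=cv2.fitEllipse(k)[0]
            if 270<x<630 and y<220: print((round(x),round(y)),wback(d,(x,y),z,s).round(4))
            if 270<x<360 and y<220:
                P=np.array([wback(d,p[0],z,s)[:2] for p in k]); print('mincirc',cv2.minEnclosingCircle(P.astype(np.float32)))
f((h>100)&(h<130)&(S>120),.046)
print();f((h>10)&(h<30)&(S>120),.09)
print();f((S<40)&(v>150),.037)
E
python3 -c "
from h import *
to([.45,-.13,.25])"
```

```text
(600, 158) [ 0.4796 -0.2245  0.046 ]
(325, 145) [0.5721 0.181  0.046 ]
mincirc ((0.5715452432632446, 0.18114137649536133), 0.027981888502836227)
(603, 92) [ 0.578  -0.2408  0.046 ]

(325, 148) [0.5748 0.1806 0.09  ]
mincirc ((0.575019121170044, 0.18023021519184113), 0.009656358510255814)
(557, 82) [ 0.5999 -0.0985  0.09  ]

(559, 158) [ 0.4916 -0.1373  0.037 ]
t 2.55 pos [0.5342 0.1911 0.2516] rpy [-3.1414  0.     -0.2327] w 0.07617939418134136 F [-0.7  0.2 -0.7]
shift [ -7.9 331.9   1.6] rows 5.533201730817942 turn [-0.  0. -0.]
```

Stack is at about (0.572, 0.180). Now to the board.

Emit:
step_arm(commands="-1 55 0 0 0 0;-1 56 0 0 0 0;-2 56 0 0 0 0;-2 56 0 0 0 0;-1 56 0 0 0 0;-1 53 0 0 0 0;0 0 0 0 0 0;0 0 0 0 0 0")

```text
t: 3.55
eef_pos: [0.4502, -0.1297, 0.2518]
ee_rot: [-3.141, -0.001, -0.232]
force: [0.2, 0.6, 1.0]
width: 0.0761
```

```bash
python3 - <<'E'
from h import *
s=get_state();d=grab_frame('wrist');save('w2',d)
h,S,v=cv2.split(cv2.cvtColor(d['frame'],cv2.COLOR_RGB2HSV))
def f(mask,z):
    c,_=cv2.findContours(mask.astype(np.uint8),cv2.RETR_EXTERNAL,cv2.CHAIN_APPROX_NONE)
    for k in c:
        if 200<cv2.contourArea(k)<6000:
            x,y=cv2.fitEllipse(k)[0]
            if y<240:
                P=np.array([wback(d,p[0],z,s)[:2] for p in k]); print((round(x),round(y)),'mincirc',cv2.minEnclosingCircle(P.astype(np.float32)))
f((h>100)&(h<130)&(S>120),.032)
print();f((S<40)&(v>120),.037)
to([.4915,-.1395,.12])
E
```

```text
(86, 151) mincirc ((0.5739641189575195, 0.19393198192119598), 0.02905252017080784)
(413, 137) mincirc ((0.4739351272583008, -0.2418208122253418), 0.027255846187472343)
(410, 49) mincirc ((0.5760729908943176, -0.2600640654563904), 0.019827520474791527)

(324, 142) mincirc ((0.4910769760608673, -0.1384715586900711), 0.027416933327913284)
t 3.6 pos [ 0.4504 -0.1293  0.2517] rpy [-3.1413e+00 -5.0000e-04 -2.3150e-01] w 0.07597291105456642 F [-0.1 -0.1 -0.6]
shift [ 42.3   0.5 131.8] rows 2.3062317721364294 turn [-0.    -0.001  0.   ]
```

View pics/w2.png

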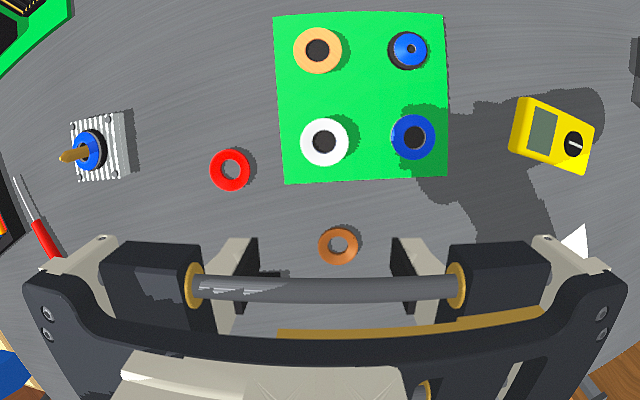

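Emit:
step_arm(commands="42 0 10 0 0 0;0 0 50 0 0 0;0 0 50 0 0 0;0 0 50 0 0 0;0 0 25 0 0 0;0 0 12 0 0 0;0 0 11 0 0 0;0 0 0 0 0 0")

```text
t: 4.6
eef_pos: [0.4912, -0.1397, 0.0436]
ee_rot: [3.142, 0.0, -0.232]
force: [1.0, -0.3, -0.1]
width: 0.076
```

```bash
python3 - <<'E'
from h import *
s=get_state();d=grab_frame('wrist');save('w3',d); to([.4912,-.139,.043],-.2327)
E
```

```text
t 4.65 pos [ 0.4915 -0.1398  0.0441] rpy [-3.1415e+00 -7.0000e-04 -2.3220e-01] w 0.07606982855238903 F [-0.1 -0.3  0.1]
shift [-0.4 -0.7  1.1] rows 0.02248352099054962 turn [-0.    -0.001  0.001]
```

View pics/w3.png

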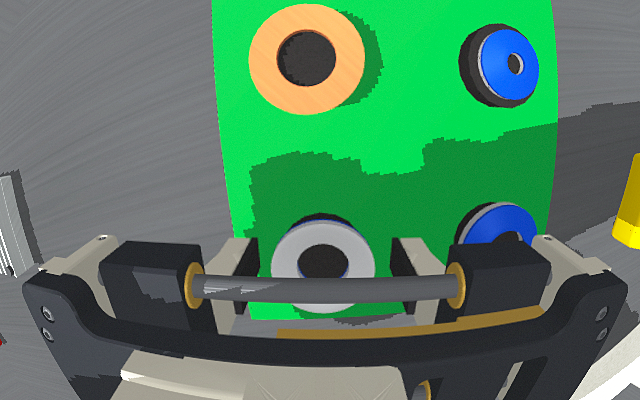

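The washer sits between the pads, centred near (323,263). Closing now.

Emit:
step_arm(commands="0 0 0.5 0 0 0;0 0 0 0 0 0;0 0 0 0 0 0;0 0 0 0 0 0;0 0 0 0 0 0;0 0 0 0 0 0", jaw=40, grip_force=25)

```text
t: 5.4
eef_pos: [0.4912, -0.1401, 0.0435]
ee_rot: [-3.142, -0.001, -0.233]
force: [-1.1, 0.5, 6.2]
width: 0.0537
```

Emit:
step_arm(commands="0 0 -5 0 0 0;0 0 -10 0 0 0;0 0 -25 0 0 0;0 0 -40 0 0 0;0 0 -40 0 0 0;0 0 0 0 0 0")

```text
t: 6.15
eef_pos: [0.4929, -0.1401, 0.1669]
ee_rot: [-3.14, -0.007, -0.232]
force: [-0.8, -0.3, -1.1]
width: 0.0538
```

```bash
python3 - <<'E'
from h import *
s=get_state();d=grab_frame('wrist');save('w4',d); to([.572,.1805,.165],-.2327)
E
```

```text
t 6.2 pos [ 0.4917 -0.14    0.1649] rpy [-3.1403 -0.0036 -0.2329] w 0.05339635467451774 F [-0.3  0.3 -0.8]
shift [   4.2 -330.3    0.4] rows 5.506217980738348 turn [-0.001 -0.004 -0.   ]
```

View pics/w4.png

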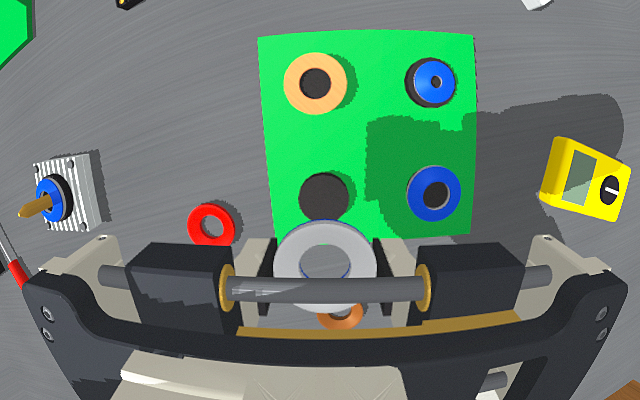

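Emit:
step_arm(commands="0.5 -25 0 0 0 0;0.5 -45 0 0 0 0;0.5 -55 0 0 0 0;0.7 -55 0 0 0 0;0.5 -55 0 0 0 0;0.5 -50 0 0 0 0;0.5 -30 0 0 0 0;0.5 -15 0 0 0 0")

```text
t: 7.2
eef_pos: [0.5709, 0.1811, 0.162]
ee_rot: [3.14, 0.001, -0.232]
force: [-0.4, -0.4, -0.7]
width: 0.0534
```

Emit:
step_arm(commands="0 0 0 0 0 0;0 0 0 0 0 0")

```text
t: 7.45
eef_pos: [0.5708, 0.1789, 0.1628]
ee_rot: [3.141, 0.001, -0.234]
force: [0.0, -0.3, 0.2]
width: 0.0536
```

```bash
python3 - <<'E'
from h import *
s=get_state();d=grab_frame('wrist');save('w5',d); to([.572,.1805,.100],-.2327)
for n in ['scene','top']: save(n+'5',grab_frame(n))
a=cv2.imread('pics/scene5.png')[130:280,360:520];b=cv2.imread('pics/top5.png')[80:230,160:320]
cv2.imwrite('pics/c5.png',cv2.resize(cv2.hconcat([a,b]),None,fx=2.5,fy=2.5,interpolation=2))
E
```

```text
t 7.5 pos [0.5709 0.1788 0.163 ] rpy [ 3.1412e+00  4.0000e-04 -2.3400e-01] w 0.05332172843875618 F [-1.1 -0.7 -1. ]
shift [ 0.7 -1.9 63. ] rows 1.0506937283443714 turn [ 0.     0.    -0.001]
```

View pics/w5.png

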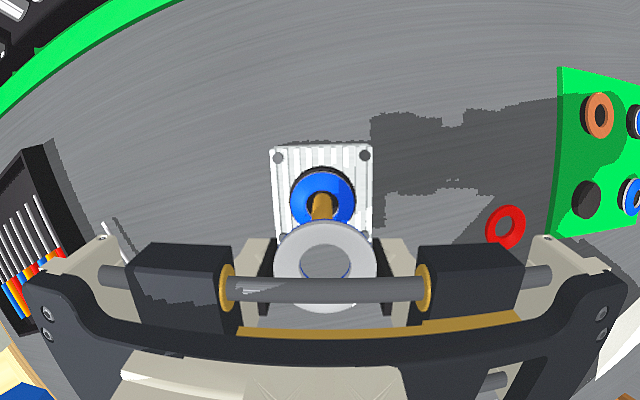

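View pics/c5.png

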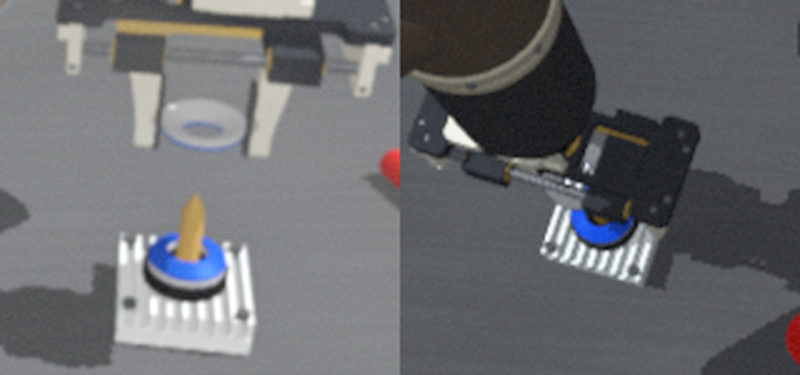

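The washer is held level above the clamp, with the stud tip near (322,203) in the wrist view. I'll compare the washer with the stud numerically.

```bash
python3 - <<'E'
from h import *
s=get_state();d=pickle.load(open('pics/w5.pkl','rb'));S=pickle.load(open('pics/scene5.pkl','rb'))
h,sa,v=cv2.split(cv2.cvtColor(d['frame'],cv2.COLOR_RGB2HSV))
a=np.linspace(0,6.28,40)
def ring(c,r,z): return np.c_[c[0]+r*np.cos(a),c[1]+r*np.sin(a),0*a+z]
im=cv2.cvtColor(d['frame'],cv2.COLOR_RGB2BGR); im=cv2.resize(im,None,fx=2,fy=2)
for c,r,z,col in [((.572,.1805),.027,.047,(0,255,255)),((.572,.1805),.008,.086,(0,0,255)),(s['eef_pos'][:2],.027,.163-.0055,(0,255,0))]:
    cv2.polylines(im,[np.int32(wproj(d,ring(c,r,z),s)*2)],True,col,1)
cv2.imwrite('pics/o5.png',im[200:660,400:900])
im=cv2.resize(cv2.cvtColor(S['frame'],cv2.COLOR_RGB2BGR),None,fx=4,fy=4)
for c,r,z,col in [((.572,.1805),.027,.047,(0,255,255)),((.572,.1805),.008,.086,(0,0,255)),(s['eef_pos'][:2],.027,.163-.0055,(0,255,0))]:
    cv2.polylines(im,[np.int32(proj(S,ring(c,r,z))*4)],True,col,1)
cv2.imwrite('pics/o5s.png',im[560:1140,1400:2000])
E
```

```text
(no output)
```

View pics/o5.png

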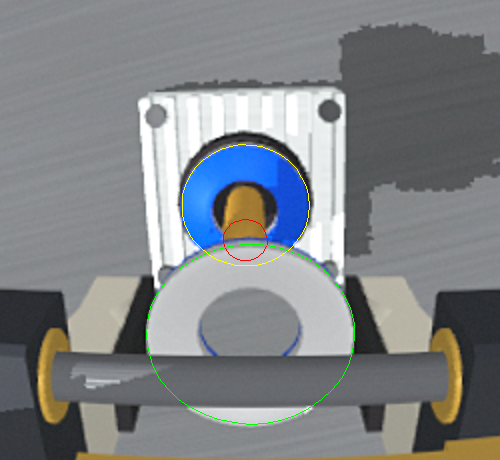

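View pics/o5s.png

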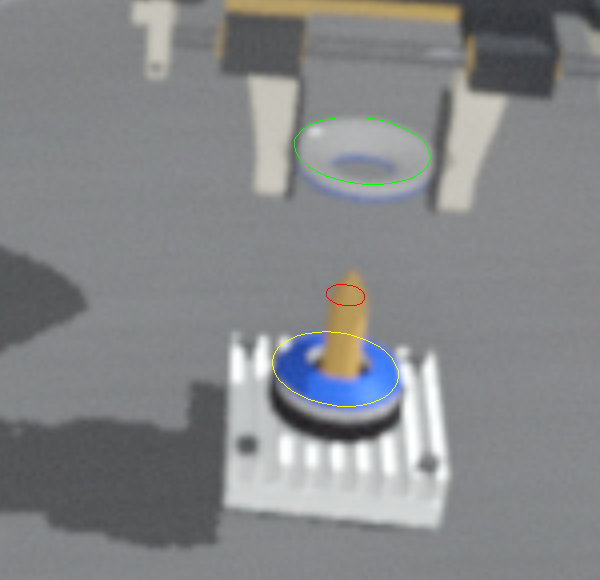

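Emit:
step_arm(commands="1.5 -1.5 10 0 0 0;0 0 20 0 0 0;0 0 20 0 0 0;0 0 15 0 0 0;0 0 10 0 0 0;0 0 0 0 0 0;0 0 0 0 0 0")

```text
t: 8.48
eef_pos: [0.5734, 0.1814, 0.0886]
ee_rot: [-3.141, -0.001, -0.233]
force: [0.6, -0.1, -0.7]
width: 0.0533
```

```bash
python3 - <<'E'
from h import *
s=get_state();d=grab_frame('wrist');save('w6',d); to([.572,.1805,.0695],-.2327)
save('scene6',grab_frame('scene'))
a=cv2.imread('pics/scene6.png')[170:280,370:500];b=cv2.imread('pics/w6.png')[100:340,180:460]
cv2.imwrite('pics/c6.png',cv2.hconcat([cv2.resize(a,(425,360),interpolation=2),cv2.resize(b,(375,360))]))
E
```

```text
t 8.525 pos [0.5734 0.1815 0.0888] rpy [-3.1408e+00 -9.0000e-04 -2.3260e-01] w 0.0536318741448616 F [ 0.3  0.1 -0.5]
shift [-1.2  1.3 19.3] rows 0.32224208245052527 turn [-0.001 -0.001  0.   ]
```

View pics/c6.png

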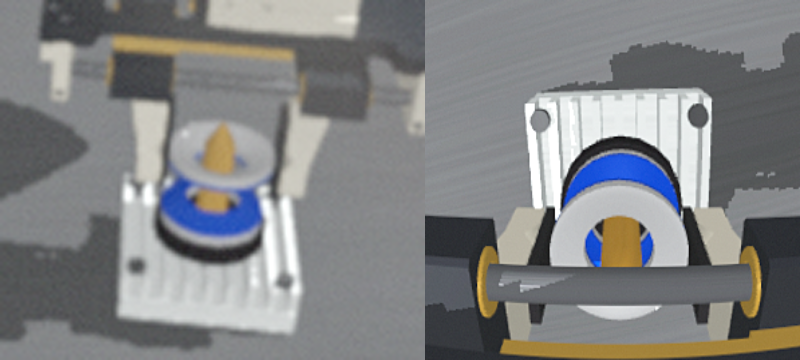

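Stud is inside the hole and about centred. Lowering to the seat.

Emit:
step_arm(commands="-0.5 1 6 0 0 0;0 0 6 0 0 0;0 0 3 0 0 0;0 0 2 0 0 0;0 0 0 0 0 0;0 0 0 0 0 0")

```text
t: 9.32
eef_pos: [0.5726, 0.1806, 0.0713]
ee_rot: [-3.141, -0.001, -0.233]
force: [-1.0, 0.9, 2.2]
width: 0.0535
```

Emit:
step_arm(commands="0 0 1 0 0 0;0 0 0 0 0 0;0 0 0 0 0 0")

```text
t: 9.7
eef_pos: [0.5727, 0.1806, 0.0705]
ee_rot: [-3.141, -0.001, -0.233]
force: [-0.1, 1.1, 5.3]
width: 0.0535
```

Force has risen to 5 N, so it is seated. Releasing.

Emit:
step_arm(commands="0 0 0 0 0 0;0 0 0 0 0 0;0 0 0 0 0 0;0 0 0 0 0 0", jaw=70)

```text
t: 10.2
eef_pos: [0.5721, 0.1801, 0.0698]
ee_rot: [3.141, 0.0, -0.233]
force: [-0.3, -0.7, 0.8]
width: 0.0696
```

```bash
python3 - <<'E'
from h import *
s=get_state();d=grab_frame('wrist');save('w7',d); to([.572,.1805,.165],-.2327)
save('scene7',grab_frame('scene'))
a=cv2.imread('pics/scene7.png')[170:280,370:500];b=cv2.imread('pics/w7.png')[100:340,180:460]
cv2.imwrite('pics/c7.png',cv2.hconcat([cv2.resize(a,(425,360),interpolation=2),cv2.resize(b,(375,360))]))
E
```

```text
t 10.25 pos [0.5721 0.1802 0.0699] rpy [ 3.1412e+00  3.0000e-04 -2.3290e-01] w 0.0698650398747868 F [-1.   0.2  0.8]
shift [ -0.2  -0.3 -95.1] rows 1.5851775576578937 turn [ 0.  0. -0.]
```

View pics/c7.png

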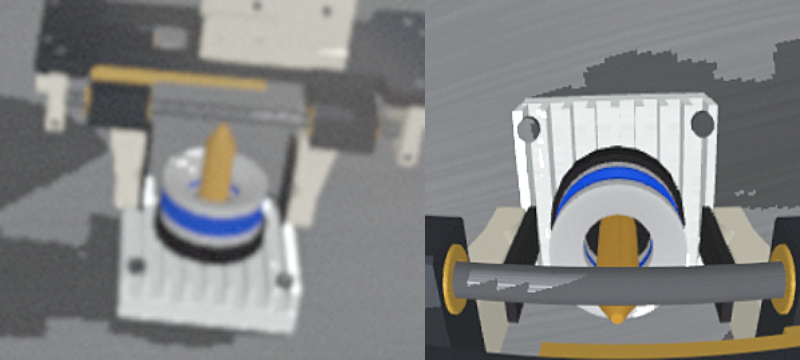

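The hollow washer is seated, flat, centred and released. Now the crown washer.

Emit:
step_arm(commands="0 0 -15 0 0 0;0 0 -40 0 0 0;0 0 -40 0 0 0;0 0 0 0 0 0", jaw=76)

```text
t: 10.8
eef_pos: [0.5743, 0.1814, 0.1701]
ee_rot: [-3.136, -0.006, -0.232]
force: [-1.0, -0.6, -0.7]
width: 0.0758
```

```bash
python3 -c "
from h import *
to([.474,-.2425,.165],-.2327)"
```

```text
t 10.8 pos [0.5743 0.1814 0.1701] rpy [-3.1363 -0.0058 -0.2321] w 0.0757545264328254 F [-1.  -0.6 -0.7]
shift [-1.000e-01  4.357e+02  2.800e+00] rows 7.261041732751179 turn [-0.005 -0.006  0.001]
```

Emit:
step_arm(commands="0 40 0 0 0 0;0 60 0 0 0 0;0 60 0 0 0 0;0 60 0 0 0 0;0 60 0 0 0 0;0 60 0 0 0 0;0 60 0 0 0 0;2 34 0 0 0 0")

```text
t: 11.8
eef_pos: [0.4729, -0.2447, 0.1654]
ee_rot: [-3.142, -0.0, -0.235]
force: [1.3, 0.4, 0.7]
width: 0.0759
```

Emit:
step_arm(commands="0 0 0 0 0 0;0 0 0 0 0 0")

```text
t: 12.05
eef_pos: [0.4739, -0.2424, 0.1652]
ee_rot: [-3.141, -0.0, -0.233]
force: [0.5, 0.4, 0.5]
width: 0.0761
```

```bash
python3 - <<'E'
from h import *
s=get_state();d=grab_frame('wrist');save('w8',d); to([.474,-.2425,.047],-.2327)
a=np.linspace(0,6.28,60)
im=cv2.cvtColor(d['frame'],cv2.COLOR_RGB2BGR); im=cv2.resize(im,None,fx=2,fy=2)
for r,z in [(.027,.033),(.014,.038)]:
    cv2.polylines(im,[np.int32(wproj(d,np.c_[.474+r*np.cos(a),-.2425+r*np.sin(a),0*a+z],s)*2)],True,(0,255,255),1)
cv2.imwrite('pics/o8.png',im[200:700,300:1000])
E
```

```text
t 12.1 pos [ 0.4741 -0.242   0.1652] rpy [-3.1414e+00 -1.0000e-04 -2.3260e-01] w 0.07582339890138319 F [ 0.2 -0.9 -0.2]
shift [  0.    0.6 118.2] rows 1.9698989088612717 turn [-0. -0.  0.]
```

View pics/o8.png

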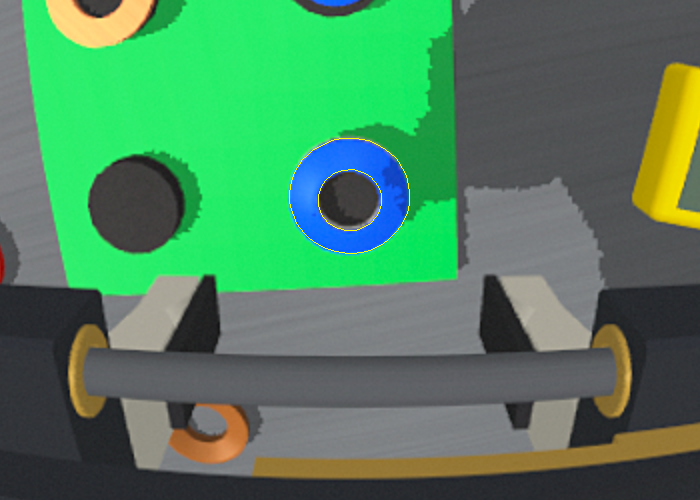

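Overlay matches the crown washer. Descending.

Emit:
step_arm(commands="0 0.5 20 0 0 0;0 0 40 0 0 0;0 0 30 0 0 0;0 0 15 0 0 0;0 0 8 0 0 0;0 0 5 0 0 0;0 0 0 0 0 0;0 0 0 0 0 0")

```text
t: 13.1
eef_pos: [0.4744, -0.243, 0.0478]
ee_rot: [-3.142, -0.001, -0.233]
force: [-0.5, 0.1, -0.5]
width: 0.0759
```

Emit:
step_arm(commands="0 0 0 0 0 0;0 0 0 0 0 0;0 0 0 0 0 0;0 0 0 0 0 0;0 0 0 0 0 0", jaw=40)

```text
t: 13.72
eef_pos: [0.4741, -0.2429, 0.0472]
ee_rot: [3.142, -0.0, -0.233]
force: [-1.2, 0.1, 2.8]
width: 0.0534
```

Emit:
step_arm(commands="0 0 -5 0 0 0;0 0 -10 0 0 0;0 0 -25 0 0 0;0 0 -40 0 0 0;0 0 -38 0 0 0;0 0 0 0 0 0;0 0 0 0 0 0")

```text
t: 14.6
eef_pos: [0.4735, -0.2427, 0.1651]
ee_rot: [-3.141, -0.0, -0.233]
force: [-0.9, -0.1, -2.0]
width: 0.0537
```

```bash
python3 - <<'E'
from h import *
s=get_state();d=grab_frame('wrist');save('w9',d); to([.5724,.1804,.165],-.2327)
E
```

```text
t 14.65 pos [ 0.4733 -0.2427  0.1644] rpy [-3.1414e+00  1.2000e-03 -2.3310e-01] w 0.05311623519486215 F [-0.9  0.1 -1.1]
shift [-1.200e+00 -4.346e+02 -4.000e-01] rows 7.242713748340432 turn [-0.     0.001 -0.   ]
```

View pics/w9.png

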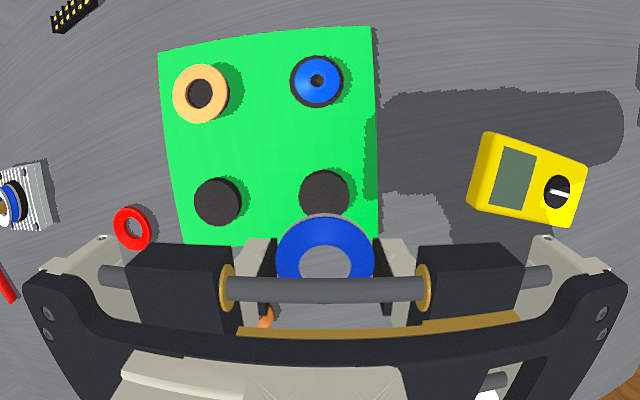

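Emit:
step_arm(commands="0 -25 0 0 0 0;0 -45 0 0 0 0;0 -58 0 0 0 0;0 -58 0 0 0 0;0 -58 0 0 0 0;0 -58 0 0 0 0;0 -55 0 0 0 0;-1 -40 0 0 0 0")

```text
t: 15.65
eef_pos: [0.5642, 0.1457, 0.1635]
ee_rot: [3.14, 0.002, -0.232]
force: [-0.0, -0.0, -1.1]
width: 0.0535
```

Emit:
step_arm(commands="0 -25 0 0 0 0;0 -12 0 0 0 0;0 0 0 0 0 0;0 0 0 0 0 0;0 0 0 0 0 0")

```text
t: 16.27
eef_pos: [0.573, 0.1785, 0.1653]
ee_rot: [-3.142, -0.0, -0.234]
force: [-0.2, -0.3, -0.7]
width: 0.0534
```

```bash
python3 - <<'E'
from h import *
to([.5724,.1804,.1],-.2327)
E
```

```text
t 16.275 pos [0.573  0.1785 0.1653] rpy [-3.1415 -0.     -0.234 ] w 0.05337679495058417 F [-0.2 -0.3 -0.7]
shift [-1.  -1.7 65.3] rows 1.088056049978142 turn [-0.    -0.    -0.001]
```

Emit:
step_arm(commands="-0.7 -1.7 10 0 0 0;0 0 20 0 0 0;0 0 18 0 0 0;0 0 12 0 0 0;0 0 4 0 0 0;0 0 0 0 0 0;0 0 0 0 0 0")

```text
t: 17.15
eef_pos: [0.5732, 0.1816, 0.1017]
ee_rot: [-3.141, -0.001, -0.233]
force: [-0.4, 0.3, 0.0]
width: 0.0534
```

```bash
python3 - <<'E'
from h import *
s=get_state();d=grab_frame('wrist');save('w10',d); to([.5724,.1804,.0855],-.2327)
save('scene10',grab_frame('scene'))
a=cv2.imread('pics/scene10.png')[170:280,370:500];b=cv2.imread('pics/w10.png')[100:340,180:460]
cv2.imwrite('pics/c10.png',cv2.hconcat([cv2.resize(a,(425,360),interpolation=2),cv2.resize(b,(375,360))]))
E
```

```text
t 17.2 pos [0.5732 0.1817 0.1017] rpy [-3.1408e+00 -8.0000e-04 -2.3270e-01] w 0.053122227384435054 F [ 0.3 -0.3 -1. ]
shift [-0.5  1.4 16.2] rows 0.2715008714664498 turn [-0.001 -0.001 -0.   ]
```

View pics/c10.png

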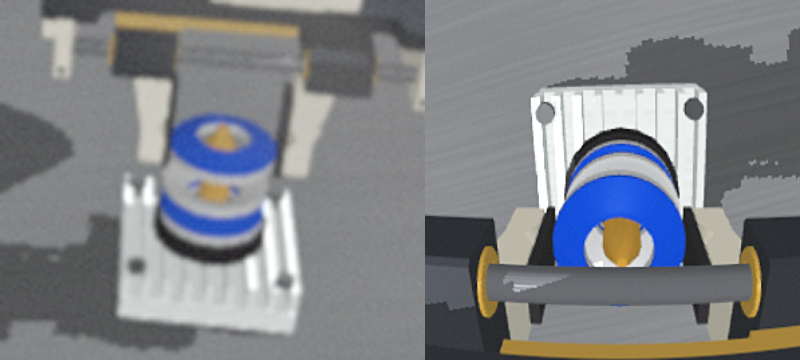

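Emit:
step_arm(commands="-0.5 1.2 4 0 0 0;0 0 5 0 0 0;0 0 3 0 0 0;0 0 2 0 0 0;0 0 0 0 0 0;0 0 0 0 0 0")

```text
t: 18.0
eef_pos: [0.5722, 0.1805, 0.087]
ee_rot: [-3.141, -0.0, -0.233]
force: [-0.7, 0.8, -0.2]
width: 0.0534
```

Emit:
step_arm(commands="0 0 1 0 0 0;0 0 0 0 0 0;0 0 0 0 0 0")

```text
t: 18.38
eef_pos: [0.5723, 0.1804, 0.0864]
ee_rot: [-3.141, -0.001, -0.233]
force: [-1.0, -0.3, 4.9]
width: 0.0537
```

Emit:
step_arm(commands="0 0 0 0 0 0;0 0 0 0 0 0;0 0 0 0 0 0;0 0 0 0 0 0", jaw=70)

```text
t: 18.88
eef_pos: [0.572, 0.1803, 0.0859]
ee_rot: [3.141, 0.0, -0.233]
force: [-0.3, -0.3, -0.4]
width: 0.0702
```

Emit:
step_arm(commands="0 0 -10 0 0 0;0 0 -25 0 0 0;0 0 -40 0 0 0;0 0 -25 0 0 0;-20 0 0 0 0 0;-20 0 0 0 0 0;0 0 0 0 0 0;0 0 0 0 0 0")

```text
t: 19.88
eef_pos: [0.5331, 0.1898, 0.1862]
ee_rot: [3.142, -0.0, -0.232]
force: [-0.2, 1.0, 0.4]
width: 0.07
```

```bash
python3 - <<'E'
from h import *
s=get_state();d=grab_frame('wrist');save('w11',d)
S=grab_frame('scene');save('scene11',S)
im=cv2.resize(cv2.cvtColor(S['frame'],cv2.COLOR_RGB2BGR),None,fx=4,fy=4,interpolation=2)
im2=cv2.resize(cv2.cvtColor(d['frame'],cv2.COLOR_RGB2BGR),None,fx=3,fy=3,interpolation=2)
a=np.linspace(0,6.28,60)
for r,z in [(.027,.064),(.014,.076)]:
    P=np.c_[.572+r*np.cos(a),.1805+r*np.sin(a),0*a+z]
    cv2.polylines(im2,[np.int32(wproj(d,P,s)*3)],True,(0,255,255),1)
cv2.imwrite('pics/c11.png',cv2.hconcat([im[740:1140,1550:1950],im2[240:640,780:1180]]))
E
```

View pics/c11.png

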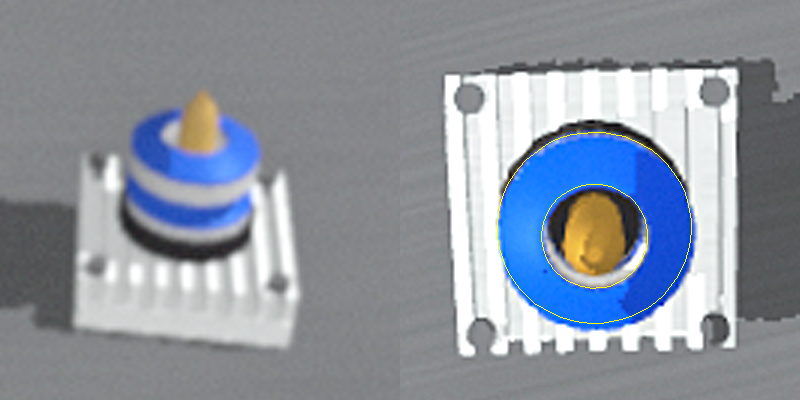

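Both washers are stacked, level and centred on the stud. The outer overlay ring, drawn at the seated height, matches within about a millimetre.

```bash
python3 -c "
from station import *
print(job_done(), get_state()['t'])"
```

```text
the job is handed in; nothing more can be done
the job is handed in; nothing more can be done
```

I stacked both washers on the stud and handed the job in at about 20 s of the 64 s. The hollow-up washer is on the fitted one and the blue crown-up washer is on top of that. The copper washer, the small cone and the red and brown look-alikes were not touched.

- **Seating:** I lowered each washer until the wrist force reached about 5 N, then opened the jaws and backed away.
- **Height:** Both made contact about 1 mm above the expected height. That is within the 4 mm limit and about the same both times. After release the arm settled within 0.7 mm of the expected height.
- **Last pictures:** These were taken after backing away, from the scene and wrist cameras. They show alternating faces, a level stack and the stud inside the holes. The crown washer was within about 1–2 mm of its expected position.
- **Disagreement:** The cameras differed by up to about 5 mm on the stud's position. I used the wrist view and fine-centred each washer on it.
- **Verdict:** The hand-in reports no result, so I have no confirmation beyond these checks.

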